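Check the choke pull on the engine run-in console

TASK

A new choke pull has been fitted to the grey console on the scooter bench and its click stop needs a check. Pull the choke knob, the thick ribbed cylinder, straight up until it clicks into its out stop, then push it fully back in and let go of it. Leave the idle pull with the small ball on a thin stem as it is set.

Things in the scene. Friction and masses are not known exactly. Their poses are not given: they have to be found in the camera images.
- choke (a joint): How far the choke knob is pulled out of the console's top, straight up, in m: 0 fully home (start), 0.025 out detent, which is also its end stop. Snap action: below half way (0.0125) a spring draws it home, beyond that it jumps to the detent and stays there when let go. About 6 N starts it moving either way.
- choke_grip (a point): Centre of the choke knob, moving with it: upright ribbed black plastic cylinder, 30 mm diameter, 24 mm high (12 mm above and below this point), round (grip at any yaw), on an 8 mm stem. Home, this point is 26 mm above the console's top. z up = pull direction; x across the console, away from the robot, y along the row of controls. 60 mm is free fore and aft of it along x.
- idle_ball (a point): Centre of the ball of the idle pull, to be left as it is set: 20 mm black ball on a 6 mm steel stem, 26 to 41 mm above the console's top according to its setting, held by about 3 N of friction. Stands 100 or 200 mm from the choke knob.
- console: Fixed grey steel box, 244 x 364 mm, level aluminium top 90 mm above the table. Origin: on the table, 20 mm nearer the robot than its middle; x away from the robot (yaw within 0.35), y along its length. Three controls in a row at x = -30 mm, y = -100, 0, 100 mm in any order: choke knob, idle pull, flat gauge (54 mm wide, 15 mm high). Loose things up to 35 mm high lie on top behind the row.

How it is judged:
By the outcome, as a careful person would: the job done as asked, in the order asked, and still so for the second after the job is handed in, with the robot touching nothing.
It also fails if it takes over 32 s, if anything falls off the work surface, if the arm or the gripper's body presses on something with over 40 N, if the wrist force passes 120 N, or if a joint passes its speed limit or range.

ROBOT

A 7-joint arm with a two-finger parallel gripper is mounted at the origin on the work surface. World frame = base frame: x ahead of the robot, y to its left, z up, the work surface at z = 0. Lengths are in m, angles in rad, forces in N, time in s.
With the tool pointing down it reaches from about 0.425 to 0.875 m from the base axis. Payload 8.4 kg.
Tool frame: the origin (TCP) lies midway between the tips of the shut fingers; the grasp point (between the pads) lies 19 mm behind it (env.grip_depth is the distance from the TCP to the grasp point, in m); z points along the fingers, y is the direction in which the jaws open and shut (so a half turn about z gives the same grasp; the last joint's range is limited). The gripper opens to 87 mm and grips with 3 to 60 N. Pads are 19 mm wide; open, the fingers measure 117 mm over their backs; the gripper's body (75 mm by 190 mm) begins 51 mm behind the grasp point.
Start: joints at [-1.257, 0.333, 0.04, 1.465, -0.013, 1.343, -0.059], TCP at [0.261, 0.595, 0.223] pointing down, gripper open.
Joint ranges: [-2.58, 2.58], [-0.38, 2.09], [-1.3, 1.39], [0.25, 2.4], [-1.5, 4.64], [0.08, 2.09], [-2.65, 2.65]. Speed limits (rad/s): [2.22, 2.22, 2.79, 2.79, 3.14, 3.14, 3.14].

INTERFACE

Orientations are given as a rotation vector (axis times angle).
In Python, from workcell import env, imaging, workorder gives the robot as it stands.
- The arm moves only by the tool drive_tool, never from a script. Its argument "targets" is a list of rows, each an object of numbers: "x", "y", "z": the shift along the tool's x, y, z in m; "roll": the turn about the tool's z in degrees; "jaw": the closure in counts, from 0 (fully open) to 255 (shut). In form: [{"x": .., "y": .., "z": .., "roll": .., "jaw": ..}, ...]. A call has 1 to 12 rows; each row is the pose to reach, as a shift and turn from the pose commanded when the call began, along the tool's axes at that moment; what a row does not reach only later rows make up. A row lasts 1/12 s, in which the tool goes at most 41.7 mm and 7.16 degrees, less where a joint would pass 70% of its speed; a pose out of reach is approached as far as the arm can. A call with a gripper value outside its range is refused whole. The fingers move at their own pace and stop on an object; "force" is the grip in N (left out, the last holds). Time passes only in rows, so rows that repeat a pose let the fingers close. It gives the time, the measured TCP pose, the force and the opening at its end, in the units of the state.
- env.read_state(): the state, without advancing time (a new reading comes with each control period).
- imaging.camera(name): name is "scene" or "side" or "wrist"; returns the picture (384x512x3 uint8, red, green, blue); there is no depth.
- imaging.camera_model(name): a dict with "fx", "fy", "cx", "cy" (pixels), "R" (3x3) and "t" (3): a world point X has camera coordinates R X + t; the wrist camera has in their place "T_tool_cam" (4x4, takes a point from camera to tool coordinates, whose origin is the TCP and whose axes are the flange's). Camera axes: x right, y down, z forward; pixel columns grow to the right and rows downward; lengths in m; the calibration is good to about 2 mm. A picture is of the moment at which its call begins: read the wrist's pose just before it. camera_model takes no time and is no camera call.
- workorder.sign_off(): hands the job in, once; it reports no verdict.
The state is a dict: "clock": time; "joint_pos": joint angles; "joint_vel": joint speeds; "joint_efforts": joint torques, N m; "position": TCP position; "tool_rot": TCP orientation; "ft_force": force on the tool from outside, world axes, zero at the start; "moment": the same for the moment, N m; "width": opening from 0.0 (shut) to 1.0 (fully open).
Only numpy, scipy, OpenCV 4.12 (cv2) and the standard library are available. Lean on these libraries where they do the work, as an engineer would, in place of code of your own. Each camera call takes 0.05 s, during which the arm holds its last target. There are 200 camera calls.

## Working session

There is one attempt and no reset: what is moved stays moved. The work goes in short steps, Python scripts to look and compute and a tool call to move; the robot and the scene stay as the last step left them, time stands still between calls to the robot, and variables do not carry over. Pictures are saved under pics/ and viewed, about 8 in all and at most 12, crops included, and the job is handed in when it is done.

Besides the shell and the picture viewer there is one more tool, called after ">>>" as name(argument=value, ...) on one line, values as JSON. drive_tool: Moves the arm, as the interface text tells. Its arguments: {"type":"object","properties":{"targets":{"type":"array","items":{"type":"object","properties":{"x":{"type":"number"},"y":{"type":"number"},"z":{"type":"number"},"roll":{"type":"number"},"jaw":{"type":"number"}}}},"force":{"type":"number"}},"required":["targets"]}

```bash
mkdir -p pics; python3 - <<'E'
from workcell import env, imaging
import cv2, numpy as np
s=env.read_state(); print({k:np.round(v,3) for k,v in s.items()}, env.grip_depth)
a=imaging.camera("scene"); b=imaging.camera("side")
cv2.imwrite("pics/scene.png",a[...,::-1]); cv2.imwrite("pics/side.png",b[...,::-1])
for n in("scene","side","wrist"):
    print(n,{k:np.round(v,4).tolist() for k,v in imaging.camera_model(n).items()})
E
```

```text
{'clock': np.float64(0.0), 'joint_pos': array([-1.257,  0.334,  0.04 ,  1.466, -0.013,  1.343, -0.058]), 'joint_vel': array([-0.001, -0.001, -0.001, -0.001,  0.001,  0.002,  0.001]), 'joint_efforts': array([-0.0000e+00, -6.5635e+01,  1.3350e+00, -4.0380e+01, -6.0000e-02,
        4.5000e-02,  0.0000e+00]), 'position': array([0.261, 0.595, 0.222]), 'tool_rot': array([-6.440e-01, -3.075e+00,  2.000e-03]), 'ft_force': array([ 0.407, -1.149,  0.605]), 'moment': array([ 0.01 , -0.003,  0.061]), 'width': np.float64(1.003)} 0.0187
scene {'fx': 358.3987, 'fy': 358.3987, 'cx': 257.1126, 'cy': 194.6647, 'R': [[-0.8992, 0.4375, 0.0048], [0.2524, 0.5276, -0.8111], [-0.3574, -0.7282, -0.5848]], 't': [0.4877, -0.0525, 0.9335]}
side {'fx': 483.4099, 'fy': 483.4099, 'cx': 261.127, 'cy': 184.2385, 'R': [[-0.7012, -0.7129, 0.0086], [-0.4256, 0.4089, -0.8073], [0.572, -0.5697, -0.5901]], 't': [0.385, 0.2869, 0.6147]}
wrist {'fx': 314.8975, 'fy': 314.8975, 'cx': 254.9683, 'cy': 191.4387, 'T_tool_cam': [[-0.0008, -0.9652, -0.2616, 0.0712], [1.0, -0.0009, 0.0002, 0.0008], [-0.0004, -0.2616, 0.9652, -0.1619], [0.0, 0.0, 0.0, 1.0]]}
```

View pics/scene.png

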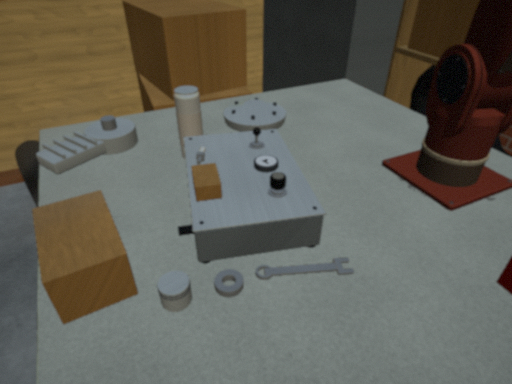

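View pics/side.png

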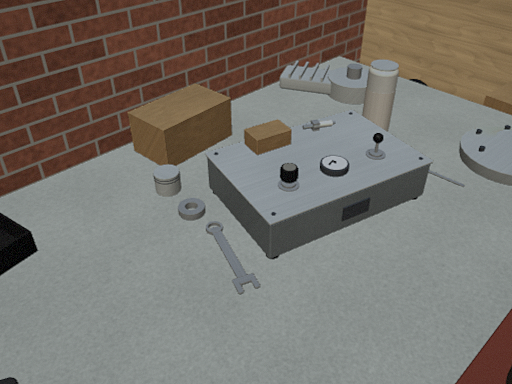

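The choke knob is at about (278,181) in the scene view and (289,173) in the side view. The idle ball is at about (256,131) and (378,138), with the gauge between them, so it stands 200 mm from the choke.

```bash
cat > h.py <<'E'
import cv2, numpy as np
from workcell import env, imaging
from scipy.spatial.transform import Rotation as Ro
def dark(img, u, v, r, thr=60):
    """bounding box and centroid of the dark blob nearest (u,v)"""
    m=(img.max(2)<thr).astype(np.uint8); w=np.zeros_like(m); w[v-r:v+r,u-r:u+r]=1
    n,l,st,c=cv2.connectedComponentsWithStats(m*w)
    i=1+np.argmax(st[1:,4]); return st[i],c[i]
def P(n):
    m=imaging.camera_model(n); K=np.array([[m['fx'],0,m['cx']],[0,m['fy'],m['cy']],[0,0,1]])
    return K@np.c_[np.array(m['R']),np.array(m['t'])]
def tri(a,b):
    X=cv2.triangulatePoints(P('scene'),P('side'),np.float64(a).reshape(2,1),np.float64(b).reshape(2,1)); return (X[:3]/X[3]).ravel()
def proj(n,X):
    p=P(n)@np.r_[X,1]; return p[:2]/p[2]
E
python3 - <<'E'
from h import *
a=cv2.imread("pics/scene.png");b=cv2.imread("pics/side.png")
R={}
for n,pa,pb,r in(("choke",(278,181),(289,173),14),("ball",(256,131),(378,138),8)):
    sa,ca=dark(a,*pa,r);sb,cb=dark(b,*pb,r)
    box=lambda s:s[:2]+(s[2:4]-1)/2
    R[n]=tri(box(sa),box(sb)); print(n,sa,sb,R[n].round(4),tri(ca,cb).round(4), proj('scene',R[n])-box(sa))
d=R['ball']-R['choke'];print(d,np.hypot(*d[:2]),np.arctan2(d[1],d[0]))
s=env.read_state();T=Ro.from_rotvec(s['tool_rot']).as_matrix();print(T.round(3))
print(T.T@(R['choke']-s['position']))
E
```

```text
choke [271 176  15  14 151] [280 165  18  18 210] [ 0.4933 -0.0099  0.1127] [ 0.4933 -0.0109  0.1098] [-0.17247122 -0.46630963]
ball [253 128   7   8  43] [373 133  10  10  76] [ 0.4461 -0.2055  0.1254] [ 0.4455 -0.2053  0.1263] [-0.0178647  -0.05549553]
[-0.04720769 -0.19555196  0.01269198] 0.20116942306835903 -1.8076716137265278
[[-0.916  0.401 -0.   ]
 [ 0.401  0.916 -0.001]
 [-0.    -0.001 -1.   ]]
[-0.4557476  -0.4606356   0.10979057]
```

>>> drive_tool(targets=[{"x": -0.02, "y": -0.02, "roll": 4}, {"x": -0.05, "y": -0.05, "roll": 8}, {"x": -0.075, "y": -0.075, "roll": 13}, {"x": -0.1, "y": -0.1, "roll": 18}, {"x": -0.125, "y": -0.125, "roll": 22}, {"x": -0.15, "y": -0.15, "roll": 26}, {"x": -0.175, "y": -0.175, "roll": 31}, {"x": -0.2, "y": -0.2, "roll": 35}, {"x": -0.225, "y": -0.225, "roll": 40}, {"x": -0.25, "y": -0.25, "roll": 44}, {"x": -0.275, "y": -0.275, "roll": 48}, {"x": -0.3, "y": -0.3, "roll": 53}])

```text
validation failed for argument at $.ta...
```

```bash
cat >> h.py <<'E'
def delta(X,yaw):
    """shift in tool axes and roll to put TCP at X with tool y at world yaw"""
    s=env.read_state();T=Ro.from_rotvec(s['tool_rot']).as_matrix()
    cur=np.arctan2(T[1,1],T[0,1]); r=np.degrees((cur-yaw+np.pi/2)%np.pi-np.pi/2)
    print('t',s['clock'].round(2),'pos',s['position'].round(4),'F',s['ft_force'].round(1),'w',s['width'].round(3),'j',s['joint_pos'].round(2))
    print('delta',(T.T@(np.array(X)-s['position'])).round(4),'roll',r.round(1), 'tilt',T[:,2].round(3))
E
python3 -c "
from h import *
delta([.4933,-.0100,.2],-.237)"
```

```text
Traceback (most recent call last):
  File "h.py", line 20, in delta
    print('t',s['clock'].round(2),'pos',s['position'].round(4),'F',s['ft_force'].round(1),'w',s['width'].round(3),'j',s['joint_pos'].round(2))
              ^^^^^^^^^^^^^^^^
AttributeError: 'float' object has no attribute 'round'
```

>>> drive_tool(targets=[{"x": -0.02, "y": -0.02, "z": 0.0, "roll": 4, "jaw": 0}, {"x": -0.05, "y": -0.05, "z": 0.0, "roll": 8, "jaw": 0}, {"x": -0.075, "y": -0.075, "z": 0.0, "roll": 13, "jaw": 0}, {"x": -0.1, "y": -0.1, "z": 0.0, "roll": 18, "jaw": 0}, {"x": -0.125, "y": -0.125, "z": 0.0, "roll": 22, "jaw": 0}, {"x": -0.15, "y": -0.15, "z": 0.0, "roll": 26, "jaw": 0}, {"x": -0.175, "y": -0.175, "z": 0.0, "roll": 31, "jaw": 0}, {"x": -0.2, "y": -0.2, "z": 0.0, "roll": 35, "jaw": 0}, {"x": -0.225, "y": -0.225, "z": 0.0, "roll": 40, "jaw": 0}, {"x": -0.25, "y": -0.25, "z": 0.0, "roll": 44, "jaw": 0}, {"x": -0.275, "y": -0.275, "z": 0.0, "roll": 48, "jaw": 0}, {"x": -0.3, "y": -0.3, "z": 0.0, "roll": 53, "jaw": 0}])

```text
clock: 1.1
position: [0.4153, 0.1984, 0.2224]
tool_rot: [-1.952, -2.461, 0.0]
ft_force: [1.0, 1.0, -0.1]
width: 0.996
```

```bash
sed -i "s/s\['clock'\].round(2)/round(float(s['clock']),2)/; s/s\['width'\].round(3)/round(float(s['width']),3)/; s/s\['\(position\|ft_force\|joint_pos\)'\].round(\([0-9]\))/np.round(s['\1'],\2)/g" h.py
python3 -c "
from h import *
delta([.4933,-.0100,.2],-.237)"
```

```text
t 1.1 pos [0.4153 0.1984 0.2224] F [ 1.   1.  -0.1] w 0.996 j [-0.92 -0.08  0.36  1.92  0.03  1.29 -0.34]
delta [-0.2207  0.0285  0.0223] roll 26.7 tilt [-0.  0. -1.]
```

>>> drive_tool(targets=[{"x": -0.02, "y": 0.003, "z": 0.0, "roll": 3, "jaw": 0}, {"x": -0.045, "y": 0.006, "z": 0.0, "roll": 6, "jaw": 0}, {"x": -0.07, "y": 0.009, "z": 0.0, "roll": 9, "jaw": 0}, {"x": -0.095, "y": 0.012, "z": 0.0, "roll": 12, "jaw": 0}, {"x": -0.12, "y": 0.015, "z": 0.0, "roll": 15, "jaw": 0}, {"x": -0.145, "y": 0.019, "z": 0.0, "roll": 18, "jaw": 0}, {"x": -0.17, "y": 0.022, "z": 0.005, "roll": 21, "jaw": 0}, {"x": -0.19, "y": 0.025, "z": 0.01, "roll": 23, "jaw": 0}, {"x": -0.21, "y": 0.027, "z": 0.015, "roll": 25, "jaw": 0}, {"x": -0.221, "y": 0.0285, "z": 0.022, "roll": 26.7, "jaw": 0}, {"x": -0.221, "y": 0.0285, "z": 0.022, "roll": 26.7, "jaw": 0}, {"x": -0.221, "y": 0.0285, "z": 0.022, "roll": 26.7, "jaw": 0}])

```text
clock: 2.1
position: [0.4936, -0.0078, 0.2]
tool_rot: [-2.464, -1.948, 0.002]
ft_force: [0.9, 0.4, 1.1]
width: 0.999
```

```bash
python3 -c "
from h import *
delta([.4933,-.0100,.2],-.237)
s=env.read_state(); w=imaging.camera('wrist')[...,::-1]; cv2.imwrite('pics/w1.png',w)
m=imaging.camera_model('wrist');Tc=np.array(m['T_tool_cam']);T=np.eye(4);T[:3,:3]=Ro.from_rotvec(s['tool_rot']).as_matrix();T[:3,3]=s['position']
C=np.linalg.inv(T@Tc)
for X in ([.4933,-.01,.128],[.4933,-.01,.104]):
  p=C@np.r_[X,1];print(m['fx']*p[0]/p[2]+m['cx'],m['fy']*p[1]/p[2]+m['cy'])
"
```

```text
t 2.1 pos [ 0.4936 -0.0078  0.2   ] F [0.9 0.4 1.1] w 0.999 j [-0.68  0.01  0.62  1.89 -0.01  1.24 -0.29]
delta [-0.0022  0.0003 -0.    ] roll 0.2 tilt [-0.001 -0.    -1.   ]
255.0115184380433 205.20400463657023
255.03908473040863 196.6460882655435
```

View pics/w1.png

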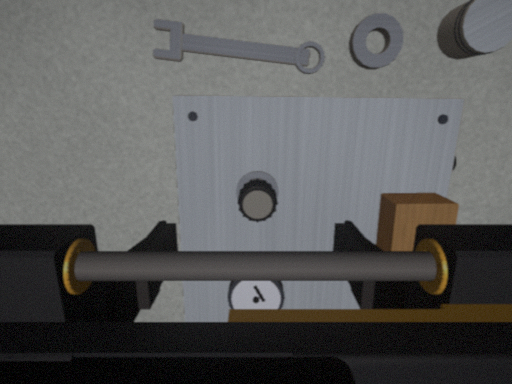

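The knob top is at (257,204), within about 2 px of the prediction. The fingers straddle it, and the wooden block at (415,220) is clear. I'll descend and grip.

>>> drive_tool(targets=[{"x": -0.0015, "y": 0.0015, "z": 0.012, "roll": 0, "jaw": 0}, {"x": -0.0015, "y": 0.0015, "z": 0.027, "roll": 0, "jaw": 0}, {"x": -0.0015, "y": 0.0015, "z": 0.042, "roll": 0, "jaw": 0}, {"x": -0.0015, "y": 0.0015, "z": 0.057, "roll": 0, "jaw": 0}, {"x": -0.0015, "y": 0.0015, "z": 0.07, "roll": 0, "jaw": 0}, {"x": -0.0015, "y": 0.0015, "z": 0.082, "roll": 0, "jaw": 0}, {"x": -0.0015, "y": 0.0015, "z": 0.092, "roll": 0, "jaw": 0}, {"x": -0.0015, "y": 0.0015, "z": 0.098, "roll": 0, "jaw": 0}, {"x": -0.0015, "y": 0.0015, "z": 0.098, "roll": 0, "jaw": 0}], force=30)

```text
clock: 2.9
position: [0.4944, -0.0092, 0.1016]
tool_rot: [-2.463, -1.949, 0.002]
ft_force: [-1.0, 1.2, -0.7]
width: 1.001
```

>>> drive_tool(targets=[{"x": 0, "y": 0, "z": 0, "roll": 0, "jaw": 60}, {"x": 0, "y": 0, "z": 0, "roll": 0, "jaw": 110}, {"x": 0, "y": 0, "z": 0, "roll": 0, "jaw": 140}, {"x": 0, "y": 0, "z": 0, "roll": 0, "jaw": 160}, {"x": 0, "y": 0, "z": 0, "roll": 0, "jaw": 180}, {"x": 0, "y": 0, "z": 0, "roll": 0, "jaw": 200}, {"x": 0, "y": 0, "z": 0, "roll": 0, "jaw": 255}, {"x": 0, "y": 0, "z": 0, "roll": 0, "jaw": 255}, {"x": 0, "y": 0, "z": 0, "roll": 0, "jaw": 255}, {"x": 0, "y": 0, "z": 0, "roll": 0, "jaw": 255}])

```text
clock: 3.73
position: [0.4949, -0.01, 0.1025]
tool_rot: [-2.464, -1.948, 0.0]
ft_force: [-1.1, 0.4, 2.7]
width: 0.34
```

Gripped at about 29.6 mm, which matches the knob's 30 mm diameter. Next I pull up.

>>> drive_tool(targets=[{"x": 0, "y": 0, "z": -0.003, "roll": 0, "jaw": 255}, {"x": 0, "y": 0, "z": -0.006, "roll": 0, "jaw": 255}, {"x": 0, "y": 0, "z": -0.009, "roll": 0, "jaw": 255}, {"x": 0, "y": 0, "z": -0.012, "roll": 0, "jaw": 255}, {"x": 0, "y": 0, "z": -0.015, "roll": 0, "jaw": 255}, {"x": 0, "y": 0, "z": -0.018, "roll": 0, "jaw": 255}, {"x": 0, "y": 0, "z": -0.021, "roll": 0, "jaw": 255}, {"x": 0, "y": 0, "z": -0.024, "roll": 0, "jaw": 255}, {"x": 0, "y": 0, "z": -0.0255, "roll": 0, "jaw": 255}, {"x": 0, "y": 0, "z": -0.0255, "roll": 0, "jaw": 255}, {"x": 0, "y": 0, "z": -0.0255, "roll": 0, "jaw": 255}])

```text
clock: 4.65
position: [0.4949, -0.01, 0.1277]
tool_rot: [-2.465, -1.948, 0.001]
ft_force: [0.8, -0.3, -7.2]
width: 0.334
```

```bash
python3 -c "
from h import *
delta([.4945,-.0100,.1022],-.237)
a=imaging.camera('scene')[...,::-1];b=imaging.camera('side')[...,::-1]
f=lambda i,u,v:cv2.resize(i[v-60:v+60,u-75:u+75],(400,320),interpolation=cv2.INTER_CUBIC)
cv2.imwrite('pics/up.png',np.hstack([f(a,278,175),f(b,289,165)]))
"
```

```text
t 4.65 pos [ 0.4949 -0.01    0.1277] F [ 0.8 -0.3 -7.2] w 0.334 j [-0.66  0.09  0.63  1.98 -0.06  1.09 -0.24]
delta [-0.     -0.0004  0.0255] roll 0.2 tilt [-0. -0. -1.]
```

View pics/up.png

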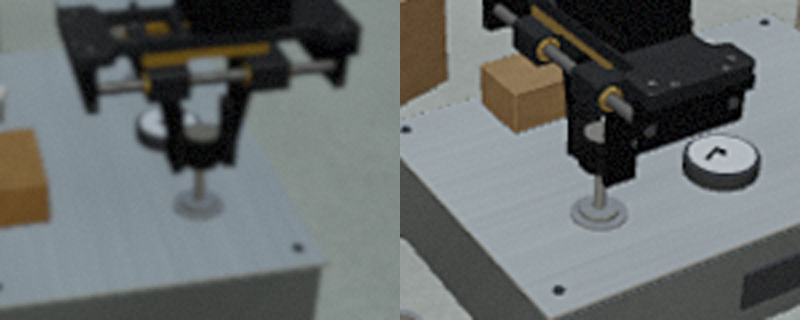

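The knob is clearly raised on its stem, and the pull-down of 7 N suggests the end stop. I'll pull slightly more to confirm.

>>> drive_tool(targets=[{"x": 0, "y": 0, "z": -0.001, "roll": 0, "jaw": 255}, {"x": 0, "y": 0, "z": -0.0015, "roll": 0, "jaw": 255}, {"x": 0, "y": 0, "z": -0.0015, "roll": 0, "jaw": 255}, {"x": 0, "y": 0, "z": -0.0015, "roll": 0, "jaw": 255}])

```text
clock: 5.08
position: [0.4948, -0.0101, 0.1279]
tool_rot: [2.464, 1.948, -0.002]
ft_force: [9.3, 1.3, -27.5]
width: 0.338
```

The end stop is confirmed: force rose to 27 N with no further travel. Now I push it back in.

>>> drive_tool(targets=[{"x": 0, "y": 0, "z": 0.003, "roll": 0, "jaw": 255}, {"x": 0, "y": 0, "z": 0.006, "roll": 0, "jaw": 255}, {"x": 0, "y": 0, "z": 0.009, "roll": 0, "jaw": 255}, {"x": 0, "y": 0, "z": 0.012, "roll": 0, "jaw": 255}, {"x": 0, "y": 0, "z": 0.015, "roll": 0, "jaw": 255}, {"x": 0, "y": 0, "z": 0.018, "roll": 0, "jaw": 255}, {"x": 0, "y": 0, "z": 0.021, "roll": 0, "jaw": 255}, {"x": 0, "y": 0, "z": 0.024, "roll": 0, "jaw": 255}, {"x": 0, "y": 0, "z": 0.0265, "roll": 0, "jaw": 255}, {"x": 0, "y": 0, "z": 0.0275, "roll": 0, "jaw": 255}, {"x": 0, "y": 0, "z": 0.0275, "roll": 0, "jaw": 255}, {"x": 0, "y": 0, "z": 0.0275, "roll": 0, "jaw": 255}])

```text
clock: 6.08
position: [0.495, -0.01, 0.1025]
tool_rot: [-2.464, -1.948, 0.0]
ft_force: [-6.6, 0.8, 7.2]
width: 0.338
```

>>> drive_tool(targets=[{"x": 0, "y": 0, "z": 0.001, "roll": 0, "jaw": 255}, {"x": 0, "y": 0, "z": 0.001, "roll": 0, "jaw": 255}, {"x": 0, "y": 0, "z": 0.001, "roll": 0, "jaw": 255}])

```text
clock: 6.33
position: [0.495, -0.01, 0.1023]
tool_rot: [-2.464, -1.947, -0.0]
ft_force: [-12.5, 0.1, 19.4]
width: 0.334
```

>>> drive_tool(targets=[{"x": 0, "y": 0, "z": -0.001, "roll": 0, "jaw": 255}, {"x": 0, "y": 0, "z": -0.001, "roll": 0, "jaw": 200}, {"x": 0, "y": 0, "z": -0.001, "roll": 0, "jaw": 120}, {"x": 0, "y": 0, "z": -0.001, "roll": 0, "jaw": 60}, {"x": 0, "y": 0, "z": -0.001, "roll": 0, "jaw": 0}, {"x": 0, "y": 0, "z": -0.001, "roll": 0, "jaw": 0}, {"x": 0, "y": 0, "z": -0.001, "roll": 0, "jaw": 0}, {"x": 0, "y": 0, "z": -0.001, "roll": 0, "jaw": 0}, {"x": 0, "y": 0, "z": -0.001, "roll": 0, "jaw": 0}])

```text
clock: 7.08
position: [0.4951, -0.0101, 0.1021]
tool_rot: [2.465, 1.948, 0.0]
ft_force: [-0.3, 0.4, -0.0]
width: 0.777
```

>>> drive_tool(targets=[{"x": 0, "y": 0, "z": 0, "roll": 0, "jaw": 0}, {"x": 0, "y": 0, "z": 0, "roll": 0, "jaw": 0}, {"x": 0, "y": 0, "z": -0.01, "roll": 0, "jaw": 0}, {"x": 0, "y": 0, "z": -0.025, "roll": 0, "jaw": 0}, {"x": 0, "y": 0, "z": -0.04, "roll": 0, "jaw": 0}, {"x": 0, "y": 0, "z": -0.06, "roll": 0, "jaw": 0}, {"x": 0, "y": 0, "z": -0.08, "roll": 0, "jaw": 0}, {"x": 0, "y": 0, "z": -0.1, "roll": 0, "jaw": 0}, {"x": 0, "y": 0, "z": -0.12, "roll": 0, "jaw": 0}, {"x": 0, "y": 0, "z": -0.14, "roll": 0, "jaw": 0}, {"x": 0, "y": 0, "z": -0.15, "roll": 0, "jaw": 0}, {"x": 0, "y": 0, "z": -0.15, "roll": 0, "jaw": 0}])

```text
clock: 8.08
position: [0.4962, -0.0101, 0.2546]
tool_rot: [2.464, 1.947, 0.006]
ft_force: [0.5, -0.4, 0.2]
width: 1.002
```

```bash
python3 -c "
from h import *
delta([.4933,-.0100,.25],-.237)
a=imaging.camera('scene')[...,::-1];b=imaging.camera('side')[...,::-1]
f=lambda i,u,v:cv2.resize(i[v-60:v+60,u-75:u+75],(400,320),interpolation=cv2.INTER_CUBIC)
cv2.imwrite('pics/end.png',np.hstack([f(a,278,165),f(b,329,160)]))
for n,pa,pb,r in(('choke',(278,181),(289,173),14),('ball',(256,131),(378,138),8)):
    print(n,dark(a,*pa,r),dark(b,*pb,r))
"
```

```text
t 8.08 pos [ 0.4962 -0.0101  0.2546] F [ 0.5 -0.4  0.2] w 1.002 j [-0.69 -0.03  0.62  1.81  0.02  1.35 -0.31]
delta [-0.0006 -0.0029  0.0046] roll 0.2 tilt [ 0.004  0.001 -1.   ]
choke (array([271, 176,  14,  14, 151], dtype=int32), array([277.39735099, 182.88741722])) (array([280, 165,  18,  18, 208], dtype=int32), array([288.72115385, 174.99038462]))
ball (array([253, 128,   7,   8,  40], dtype=int32), array([256.15 , 130.825])) (array([373, 133,  10,  10,  76], dtype=int32), array([377.72368421, 137.42105263]))
```

View pics/end.png

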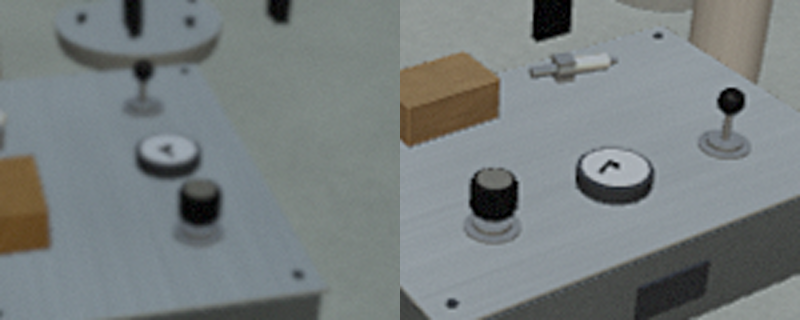

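The knob is home, with the same pixel boxes as at the start in both views (to 1 px). The ball hasn't moved and the gripper is clear.

```bash
python3 -c "
from workcell import workorder
print(workorder.sign_off())"
```

```text
the job is handed in; nothing more can be done
None
```

The choke knob was pulled straight up to its out stop, pushed fully back in and released, and I handed the job in at about 8.2 s on the robot's clock.

- **Out stop:** the knob rose about 25 mm. Pulling further raised the force to 27 N with no more travel, so it was on the stop. I confirmed it by travel and force only; I didn't let go of the knob there to see it hold.
- **Home:** it came back to the same height as at the grasp, within 0.3 mm. Pressing a little more met solid resistance of about 19 N.
- **Last checks:** the knob's and the idle ball's pixel outlines match the start pictures in both fixed views, to within 1 px. The gripper is open, about 15 cm above where it let go, with no contact force.

No check failed. The only slip was one move call refused for missing fields, before the arm had moved.

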